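Ink the hand stamp and hold it ready over the label

ROBOT

A 6-joint arm with a two-finger parallel gripper is mounted at the origin on a cart in front of the work surface, level with it; the furniture and walls round the work are solid. World frame = base frame: x ahead of the robot, y to its left, z up, the work surface at z = 0. Lengths are in m, angles in degrees, forces in N, time in s.
With the tool pointing down it reaches from about 0.4 to 0.825 m from the base axis. Payload 7 kg.
Tool frame: the origin (TCP) lies midway between the tips of the shut fingers; the grasp point (between the pads) lies r.grasp_offset behind it (r.grasp_offset is the distance from the TCP to the grasp point, in m); z points along the fingers, y is the direction in which the jaws open and shut (so a half turn about z gives the same grasp; the last joint's range is limited). The gripper opens to 88 mm and grips with 3 to 60 N. Pads are 19 mm wide; open, the fingers measure 130 mm over their backs; the gripper's body (78 mm by 193 mm) begins 47 mm behind the grasp point.
Start: joints at [92.825, 20.546, 0.682, 0, -70.136, -16.507], TCP at [0.16, 0.656, 0.227] pointing down, gripper open.
Joint ranges: [-176.03, 176.03], [-82.01, 121.73], [-58.28, 71.71], [-173.87, 95.51], [-174.79, -0.11], [-173.66, 173.66]. Speed limits (degrees/s): [136.94, 136.94, 172.46, 180, 180, 180].

INTERFACE

Orientations are given as [roll, pitch, yaw] about the fixed x, y, z axes, in that order (R = Rz(yaw) Ry(pitch) Rx(roll)).
In Python, from plant import status, imaging, r gives the robot as it stands.
- The arm moves only by the tool apply_moves, never from a script. Its argument "moves" is a list of rows, each a list of 6 numbers: the shift along the tool's x, y, z in units of 200 mm (1.0 is 200 mm), then the turn, a rotation vector about the tool's x, y, z in units of 90 degrees (1.0 is 90 degrees). In form: [[tx, ty, tz, rx, ry, rz], ...]. A call has 1 to 12 rows; each row is the pose to reach, as a shift and turn from the pose measured when the call began, along the tool's axes at that moment; what a row does not reach only later rows make up. A row lasts 1/8 s, in which the tool goes at most 62.5 mm and 10.7 degrees, less where a joint would pass 70% of its speed; a pose out of reach is approached as far as the arm can. A call with a number of a shift or a turn outside -1 to 1 is refused whole. A call with a gripper value outside its range is refused whole. "hand" is the closure, from -1 (fully open) to 1 (shut), set as the call begins (left out, the last holds). The fingers move at their own pace and stop on an object; "grip_force" is the grip in N (left out, the last holds). Time passes only in rows, so rows that repeat a pose let the fingers close. It gives the time, the measured TCP pose, the force and the opening at its end, in the units of the state.
- status.get_state(): the state, without advancing time (a new reading comes with each control period).
- imaging.capture(name): name is "side" or "top" or "wrist"; returns (picture, depth): 400x640x3 uint8, blue, green, red; 400x640 float32, m along the optical axis (not along the pixel's ray), 0 where there is no reading.
- imaging.camera_info(name): a dict with "fx", "fy", "cx", "cy" (pixels), "k1" (the pictures are not rectified: a ray, as slopes to the right and down, at radius r is drawn at 1 + k1 r^2 times it, then the intrinsics apply), "T" (4x4, takes a point from camera to world coordinates). Camera axes: x right, y up, looking along -z (the intrinsics and any distortion apply to the point x, -y, -z); pixel columns grow to the right and rows downward; lengths in m; the calibration is good to about 2 mm. A picture is of the moment at which its call begins: read the wrist's pose just before it. camera_info takes no time and is no camera call; for the wrist camera it gives the pose at the moment of the call.
- r.close_job(): hands the job in, once; it reports no verdict.
The state is a dict: "time_s": time; "joints": joint angles; "qd": joint speeds; "joint_torque": joint torques, N m; "tcp_pos": TCP position; "eef_rot": TCP orientation; "contact_force": force on the tool from outside, world axes, zero at the start; "moment": the same for the moment, N m; "gripper_width": finger opening in m.
Only numpy, scipy, OpenCV 4.12 (cv2) and the standard library are available. Lean on these libraries where they do the work, as an engineer would, in place of code of your own. Each camera call takes 0.05 s, during which the arm holds its last target.

TASK

Pick the wooden hand stamp off its rest and press it level onto the blue ink pad until the pad gives. Then carry it across to the other side of the stack of two gift boxes, and finish holding it level, centred and square over the white label on the single gift box, about a centimetre above the paper and not touching it, ready to print inside the label's red frame (either way round). The program ends with the stamp still in the gripper, held still there; do not touch that box with the stamp, and leave the boxes, the scissors, the marker and the ribbon spool where they are.

Things in the scene. Friction and masses are not known exactly. Their poses are not given: they have to be found in the camera images.
- stamp_grip (a point): Centre of the handle of the loose hand stamp (about 0.12 kg), 52 mm above the stamp's flat printing face. Stamp, from below: black rubber die 60 (its x) x 38 (its y) mm, light wooden mount 66 x 44 mm reaching to 22 mm above the face, dark wooden handle 46 (x) x 24 (y) mm from 26 to 82 mm above the face. z points up, away from the face. Stands face down at the start on the black rest mat of the stamp station, long side roughly (within 25 degrees) along the station.
- stamp: The same hand stamp; origin at the centre of its printing face (underside), same axes.
- station: Fixed grey tray 250 (x) x 130 (y) mm, 6 mm thick, origin at the centre of its underside on the worktop. On it the black rest mat (110 x 100 mm, top at z 10 mm, centred at x -60 mm) and the ink pad (centred at x +63 mm). It stands to the left or the right of the stack.
- ink_pad_top (a point): Centre of the upper face of the blue ink pad, 100 (x) x 83 (y) mm, 24 mm above the worktop, in a black surround 8 mm lower than its top; axes as the station.
- ink_pad (a joint): How far the ink pad is pressed down, m: 0 at rest, stop at 0.005; sprung, about 1.2 N per mm, it comes back up.
- label_top (a point): Centre of the top of the white paper label, 90 (x) x 70 (y) mm with a thin red frame 84 x 64 mm, 1 mm thick, stuck on the middle of the lid of the single gift box; 63 mm above the worktop; x along the label's and the box's long side, z up.
- target_box: The single kraft gift box with the label, 234 (x) x 145 (y) x 62 mm, loose, 0.8 kg, origin at the centre of its underside. It stands on the other side of the stack from the station.
- stack_low: Lower gift box of the stack between station and labelled box, 234 (x) x 145 (y) x 62 mm, loose; origin at the centre of its underside.
- stack_high: Upper gift box of the stack, the same size, loose, resting on the lower one; origin at the centre of its underside; its top is 124 mm above the worktop.
- ribbon_spool: Spool of red ribbon lying on the worktop at the right, near its end, about 70 mm across with a loose end, 32 mm high, origin on its underside about 35 mm from the middle of the spool. Bystander; another spool and a marker at the very back are part of the background.
- scissors: Scissors with red handles, about 200 x 87 x 9 mm, origin on the underside at their middle. Bystander.
- marker: Black and white marker pen, 135 x 17 x 16 mm, origin at the middle of its underside. Bystander.
Not all that is in view belongs to the job. Leave any orange look-alike of the stamp alone.

How it is judged:
By the outcome, as a careful person would: the job done as asked, in the order asked, and still so for the second after the job is handed in, while the arm keeps its last pose, push and grip.
It also fails if it takes over 51 s, if anything falls off the work surface, if the arm or the gripper's body presses on something with over 40 N, if the wrist force passes 120 N, or if a joint passes its speed limit or range.

## Working session

There is one attempt and no reset: what is moved stays moved. The work goes in short steps, Python scripts to look and compute and a tool call to move; the robot and the scene stay as the last step left them, time stands still between calls to the robot, and variables do not carry over. Pictures are saved under pics/ and viewed, and the job is handed in when it is done.

Besides the shell and the picture viewer there is one more tool, called after ">>>" by a JSON object that holds its "api" and its "payload", one argument or row to a line. apply_moves: Moves the arm, as the interface text tells. Its arguments: {"type":"object","properties":{"moves":{"type":"array","items":{"type":"array","items":{"type":"number"}}},"hand":{"type":"number"},"grip_force":{"type":"number"}},"required":["moves"]}

```bash
ls; mkdir -p pics
python3 - <<'E'
from plant import status, imaging, r
import cv2
print(status.get_state()); print(r.grasp_offset)
for n in ("side","top","wrist"):
    i=imaging.camera_info(n); print(n,i)
    p,d=imaging.capture(n); cv2.imwrite(f"pics/{n}0.png",p)
    import numpy as np; np.savez(f"pics/{n}0.npz",p=p,d=d)
E
```

```text
pics
{'time_s': 0.0, 'joints': array([ 9.28249334e+01,  2.05923409e+01,  6.34351354e-01, -1.98013225e-02,
       -7.01364403e+01, -1.65074565e+01]), 'qd': array([-0.02020276, -0.00110129, -0.04348704,  0.03045165, -0.03466665,
        0.06140167]), 'joint_torque': array([-4.65759440e-04, -5.82719707e+01,  2.93047982e+01,  6.99723870e+00,
        6.73446018e-03, -1.78112741e-04]), 'tcp_pos': array([0.15957172, 0.65536543, 0.22561786]), 'eef_rot': array([ 1.79904173e+02, -8.98665717e-03, -1.36892591e+01]), 'contact_force': array([0.06870933, 0.11823611, 0.06366424]), 'moment': array([-0.01397157,  0.02736782,  0.02172284]), 'gripper_width': 0.08765300294963967}
0.0188
side {'fx': 415.0453467303332, 'fy': 415.0453467303332, 'cx': 318.58142367182734, 'cy': 201.41615637121953, 'k1': -0.03912174287856939, 'T': array([[-0.94966299,  0.15892167, -0.26997056,  0.02722757],
       [-0.31313248, -0.50738345,  0.80281385,  1.50845072],
       [-0.00939408,  0.84693916,  0.53160682,  1.06175451],
       [ 0.        ,  0.        ,  0.        ,  1.        ]])}
top {'fx': 375.07946129595166, 'fy': 375.07946129595166, 'cx': 314.5856512791175, 'cy': 194.09537572971396, 'k1': -0.016174335555963773, 'T': array([[-0.02615179,  0.99790497, -0.05917564,  0.43110549],
       [-0.99925627, -0.02777346, -0.02674976,  0.02405651],
       [-0.02833723,  0.05843208,  0.99788912,  1.42992779],
       [ 0.        ,  0.        ,  0.        ,  1.        ]])}
wrist {'fx': 360.800395827076, 'fy': 360.800395827076, 'cx': 318.82812215927396, 'cy': 197.93645309022446, 'k1': -0.03743739261537062, 'T': array([[-0.23627252,  0.92548716,  0.29605543,  0.23966902],
       [-0.97168559, -0.22552535, -0.0704658 ,  0.63672171],
       [ 0.00155281, -0.30432193,  0.95256798,  0.38317511],
       [ 0.        ,  0.        ,  0.        ,  1.        ]])}
```

View pics/side0.png

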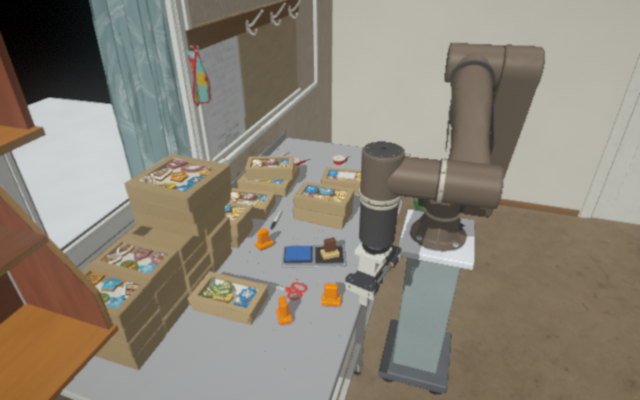

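View pics/top0.png

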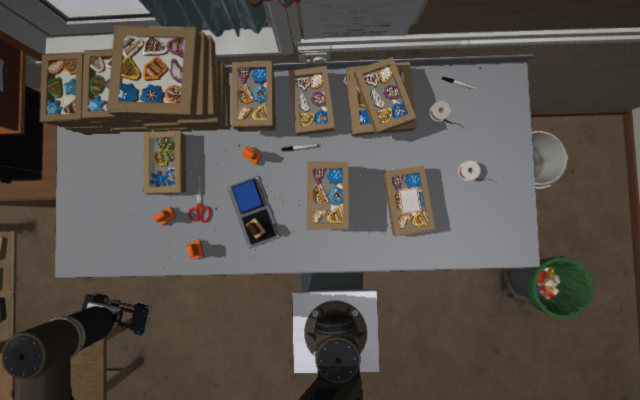

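View pics/wrist0.png

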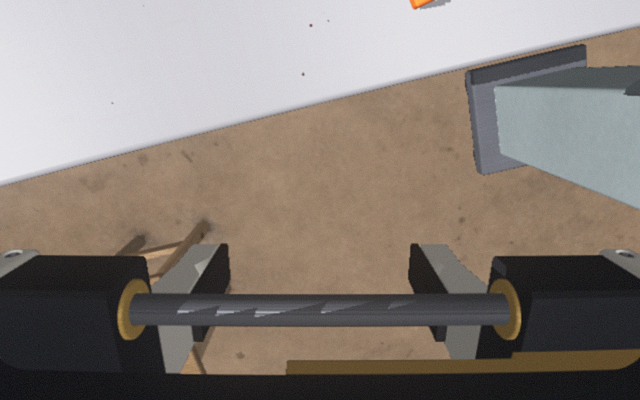

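Side shows the station at (312,253) with the stamp near the base end. Top: station (253,212), stack (327,195), labelled box (410,202). I'll zoom in.

```bash
cat > h.py <<'E'
import numpy as np, cv2
from scipy.spatial.transform import Rotation as R
def ray(info,uv):
    K=np.array([[info['fx'],0,info['cx']],[0,info['fy'],info['cy']],[0,0,1]])
    u=cv2.undistortPoints(np.asarray(uv,float).reshape(-1,1,2),K,np.array([info['k1'],0,0,0.])).reshape(-1,2)
    d=np.c_[u[:,0],-u[:,1],-np.ones(len(u))]@info['T'][:3,:3].T
    return info['T'][:3,3],d
def onz(info,uv,z):
    o,d=ray(info,uv); return o+d*((z-o[2])/d[:,2])[:,None]
def proj(info,P):
    p=(np.asarray(P,float).reshape(-1,3)-info['T'][:3,3])@info['T'][:3,:3]
    x=p[:,0]/-p[:,2];y=-p[:,1]/-p[:,2];f=1+info['k1']*(x*x+y*y)
    return np.c_[info['cx']+info['fx']*x*f,info['cy']+info['fy']*y*f]
def rect(m):
    cs,_=cv2.findContours(m.astype(np.uint8),cv2.RETR_EXTERNAL,cv2.CHAIN_APPROX_NONE)
    return max(cs,key=cv2.contourArea)
def worldrect(info,c,z):
    P=onz(info,c.reshape(-1,2),z)
    (cx,cy),(w,h),a=cv2.minAreaRect((P[:,:2]*1000).astype(np.float32))
    if w<h: w,h,a=h,w,a+90
    return cx,cy,w,h,(a+90)%180-90
E
python3 - <<'E'
from plant import imaging
from h import *
info=imaging.camera_info('top')
z=np.load('pics/top0.npz');p=z['p'];d=z['d']
c=p[150:260,220:440]; cv2.imwrite('pics/topz.png',cv2.resize(c,None,fx=3.6,fy=3.6,interpolation=cv2.INTER_CUBIC))
hsv=cv2.cvtColor(p,cv2.COLOR_BGR2HSV);H,S,V=[hsv[...,i].astype(int) for i in range(3)]
roi=np.zeros(H.shape,bool);roi[170:250,225:282]=1
m=roi&(H>100)&(H<130)&(S>150)&(V>60)
print('pad',m.sum(),worldrect(info,rect(m),.024))
m=roi&(H>8)&(H<28)&(S>60)&(V>70)
ys,xs=np.nonzero(m);print('wood',m.sum(),xs.min(),xs.max(),ys.min(),ys.max(),worldrect(info,rect(m),.022))
roi[:]=0;roi[175:225,390:430]=1
m=roi&(S<70)&(V>170)
print('label',m.sum(),worldrect(info,rect(m),.063))
E
```

```text
pad 590 (515.5901489257812, 318.0671691894531, 101.9427719116211, 83.65489196777344, 18.408403396606445)
wood 113 246 264 218 238 (393.4741516113281, 288.85101318359375, 68.41455841064453, 43.96102523803711, 34.04148864746094)
label 430 (476.20782470703125, -281.0331726074219, 94.78974914550781, 66.6717758178711, 3.5704164505004883)
```

View pics/topz.png

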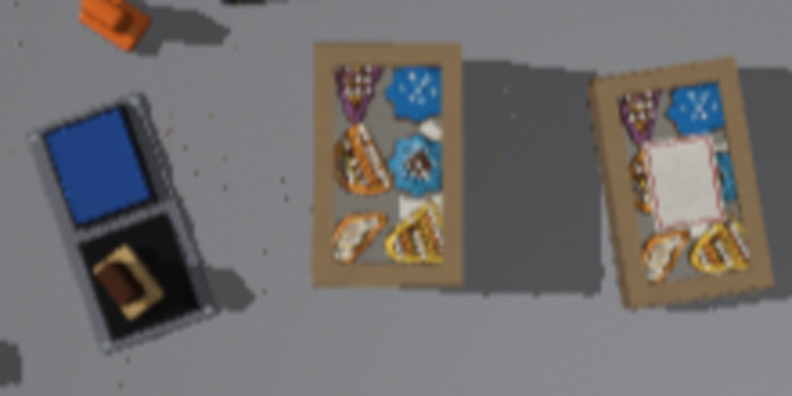

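```bash
cat >> h.py <<'E'
def delta(tgt,yaw):
    from plant import status
    s=status.get_state(); A=R.from_euler('xyz',s['eef_rot'],degrees=True); B=R.from_euler('xyz',[180,0,yaw],degrees=True)
    t=A.inv().apply(np.asarray(tgt)-s['tcp_pos']); rv=(A.inv()*B).as_rotvec(degrees=True)
    print('t',s['time_s'],'tcp',s['tcp_pos'].round(4),s['eef_rot'].round(2),'w',round(s['gripper_width'],4),'F',s['contact_force'].round(2))
    print('row',np.r_[t/.2,rv/90].round(4))
E
python3 -c "
from h import *; delta([.393,.289,.2],34)"
```

```text
t 0.15 tcp [0.1596 0.6555 0.2258] [ 1.7993e+02 -1.0000e-02 -1.3690e+01] w 0.0881 F [-0.38  0.21 -0.25]
row [ 1.5673e+00  1.5040e+00  1.3130e-01  8.0000e-04  2.0000e-04 -5.2990e-01]
```

>>> {"api": "apply_moves", "payload": {
  "moves": [
    [0.2,0.19,0.02,0,0,-0.08],
    [0.4,0.38,0.04,0,0,-0.17],
    [0.6,0.57,0.05,0,0,-0.26],
    [0.78,0.75,0.06,0,0,-0.35],
    [0.98,0.94,0.08,0,0,-0.44],
    [0.98,0.94,0.08,0,0,-0.53]
  ],
  "hand": -1,
  "grip_force": 30
}}

```text
time_s: 0.9
tcp_pos: [0.3067, 0.4232, 0.21]
eef_rot: [179.9, 0.1, 34.1]
contact_force: [0.7, 1.0, -0.1]
gripper_width: 0.0879
```

```bash
python3 -c "
from h import *; delta([.393,.289,.2],34)"
```

```text
t 0.9 tcp [0.3067 0.4232 0.21  ] [1.7993e+02 9.0000e-02 3.4100e+01] w 0.0879 F [ 0.67  1.05 -0.14]
row [-0.0189  0.7977  0.0512  0.0008  0.001   0.0011]
```

>>> {"api": "apply_moves", "payload": {
  "moves": [
    [0,0.28,0.02,0,0,0],
    [-0.01,0.55,0.04,0,0,0],
    [-0.02,0.8,0.05,0,0,0],
    [-0.02,0.8,0.05,0,0,0],
    [-0.02,0.8,0.05,0,0,0]
  ]
}}

```text
time_s: 1.52
tcp_pos: [0.3932, 0.2885, 0.2003]
eef_rot: [179.9, 0.1, 34.0]
contact_force: [0.3, 0.2, -0.4]
gripper_width: 0.0872
```

Run:
```python
from plant import imaging
from h import *
import pickle
delta([.393,.289,.2],34)
info=imaging.camera_info('wrist');p,d=imaging.capture('wrist')
np.savez('pics/w1.npz',p=p,d=d);pickle.dump(info,open('pics/w1.pkl','wb'));cv2.imwrite('pics/w1.png',p)
```

```text
t 1.525 tcp [0.3932 0.2885 0.2003] [1.7994e+02 7.0000e-02 3.4040e+01] w 0.0872 F [ 0.28  0.2  -0.44]
row [ 0.0007 -0.0027  0.0016  0.0006  0.0008  0.0005]
```

View pics/w1.png

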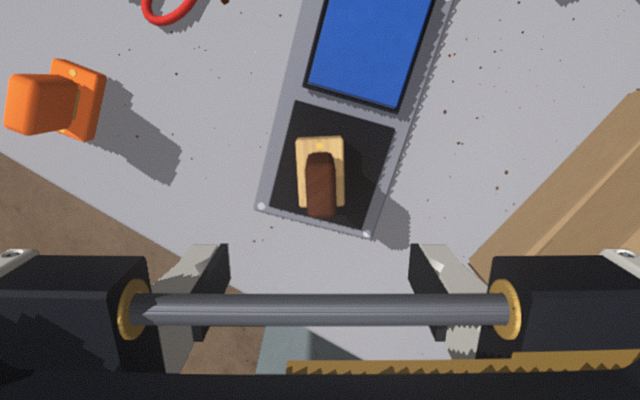

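Run:
```python
from h import *
import pickle
info=pickle.load(open('pics/w1.pkl','rb'));z=np.load('pics/w1.npz');p=z['p'];d=z['d']
cv2.imwrite('pics/w1z.png',cv2.resize(p[90:250,240:440],None,fx=3.7,fy=3.7,interpolation=cv2.INTER_CUBIC))
hsv=cv2.cvtColor(p,cv2.COLOR_BGR2HSV)
H,S,V=[hsv[...,i].astype(int) for i in range(3)]
roi=np.zeros(H.shape,bool);roi[120:225,285:355]=1
m=roi&(H>8)&(H<32)&(V>130)
c=rect(m);print(cv2.boundingRect(c))
# fit left/right edges per row
rows=range(142,190)
xs=[(np.nonzero(m[y])[0].min(),np.nonzero(m[y])[0].max()+1) for y in rows if m[y].any()]
L=np.array([(a[0]-.5,y) for a,y in zip(xs,rows)]);Rr=np.array([(a[1]-.5,y) for a,y in zip(xs,rows)])
for n,e in(('L',L),('R',Rr)):
    P=onz(info,e,.032)[:,:2]; v=cv2.fitLine((P*1000).astype(np.float32),cv2.DIST_HUBER,0,.01,.01).ravel();print(n,np.degrees(np.arctan2(v[1],v[0])),v)
cols=range(302,338);T=np.array([(x,np.nonzero(m[:,x])[0].min()-.5) for x in cols])
P=onz(info,T,.032)[:,:2]; v=cv2.fitLine((P*1000).astype(np.float32),cv2.DIST_HUBER,0,.01,.01).ravel();print('T',np.degrees(np.arctan2(v[1],v[0])),v)
# handle mask
m2=roi&((H<10)|(H>170))&(S>90)&(V<130)&(V>25)
print('handle',cv2.boundingRect(rect(m2)))
# pad
mp=(H>100)&(H<130)&(S>150)&(V>60);mp[:,470:]=0
print('pad',worldrect(info,rect(mp),.024))
print(d[190:216:5,320],d[150,320])
```

```text
(295, 136, 48, 71)
L 36.590553 [  0.80291575   0.5960925  390.78915    312.961     ]
R 35.19168 [  0.81722856   0.5763137  412.53732    275.95648   ]
T -52.4103 [  0.6100027   -0.79239935 426.51788    304.7488    ]
handle (306, 153, 30, 65)
pad (513.072998046875, 319.37225341796875, 91.59140014648438, 82.67550659179688, 18.661258697509766)
[0.         0.27950817 0.27972242 0.2808824  0.28239828 0.28531563] 0.3288107
```

View pics/w1z.png

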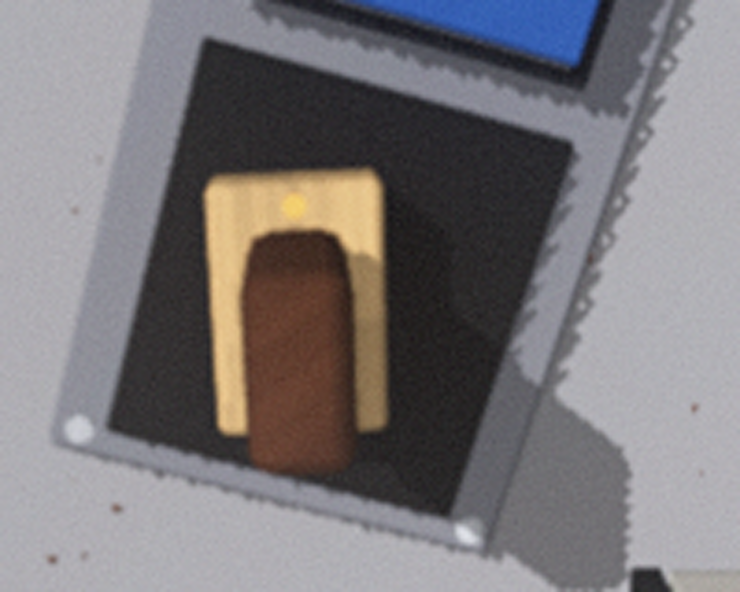

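Run:
```python
from h import *
import pickle
info=pickle.load(open('pics/w1.pkl','rb'))
def z(*q): return [(a/3.7+240-.36,b/3.7+90-.36) for a,b in q]
q=onz(info,z((206,186),(382,182),(387,430),(220,436)),.032);print(q.round(4),q.mean(0))
for i in range(4):
    e=q[(i+1)%4]-q[i];print(np.linalg.norm(e),np.degrees(np.arctan2(e[1],e[0])))
q=onz(info,z((245,272),(348,272),(354,470),(252,473)),.092);print(q.round(4),q.mean(0))
for i in range(4):
    e=q[(i+1)%4]-q[i];print(np.linalg.norm(e),np.degrees(np.arctan2(e[1],e[0])))
```

```text
[[0.4087 0.3253 0.032 ]
 [0.4335 0.2903 0.032 ]
 [0.382  0.2524 0.032 ]
 [0.3565 0.2872 0.032 ]] [0.39518948 0.28881692 0.032     ]
0.042914356248464784 -54.63866746771167
0.06396789192877507 -143.62789448564894
0.04315477096441657 126.2248291326109
0.06461446291877113 36.153126438415605
[[0.4082 0.3112 0.092 ]
 [0.4199 0.2939 0.092 ]
 [0.3854 0.2684 0.092 ]
 [0.3727 0.286  0.092 ]] [0.39654209 0.2898639  0.092     ]
0.020887941007141902 -55.944083643633995
0.04292540257787019 -143.51176235716525
0.02169923610023763 125.8442962364358
0.043575882485252876 35.398497733081925
```

```bash
python3 -c "
from h import *; delta([.3958,.2892,.043],36.2)"
```

```text
t 1.575 tcp [0.3929 0.2889 0.2003] [1.7994e+02 8.0000e-02 3.4100e+01] w 0.0875 F [0.14 1.11 0.06]
row [ 1.370e-02  6.000e-03  7.864e-01  6.000e-04  9.000e-04 -2.330e-02]
```

>>> {"api": "apply_moves", "payload": {
  "moves": [
    [0.013,0.006,0.2,0.0006,0.0009,-0.023],
    [0.013,0.006,0.4,0.0006,0.0009,-0.023],
    [0.013,0.006,0.55,0.0006,0.0009,-0.023],
    [0.013,0.006,0.68,0.0006,0.0009,-0.023],
    [0.013,0.006,0.75,0.0006,0.0009,-0.023],
    [0.013,0.006,0.786,0.0006,0.0009,-0.023],
    [0.013,0.006,0.786,0.0006,0.0009,-0.023],
    [0.013,0.006,0.786,0.0006,0.0009,-0.023]
  ]
}}

```text
time_s: 2.58
tcp_pos: [0.3961, 0.2897, 0.0439]
eef_rot: [-180.0, -0.1, 36.2]
contact_force: [0.7, 0.0, 0.5]
gripper_width: 0.0877
```

>>> {"api": "apply_moves", "payload": {
  "moves": [
    [0,0,0,0,0,0],
    [0,0,0,0,0,0],
    [0,0,0,0,0,0],
    [0,0,0,0,0,0],
    [0,0,0,0,0,0],
    [0,0,0,0,0,0]
  ],
  "hand": 1,
  "grip_force": 40
}}

```text
time_s: 3.32
tcp_pos: [0.396, 0.2897, 0.0438]
eef_rot: [-180.0, -0.1, 36.2]
contact_force: [1.0, 0.3, 0.6]
gripper_width: 0.0328
```

Run:
```python
from plant import imaging
from h import *
delta([.3958,.2892,.043],36.2)
p,d=imaging.capture('wrist');cv2.imwrite('pics/w2.png',p)
```

```text
t 3.325 tcp [0.396  0.2897 0.0438] [-1.7998e+02 -8.0000e-02  3.6190e+01] w 0.0328 F [0.95 0.34 0.63]
row [-0.0024  0.0014  0.0041 -0.0002 -0.0008 -0.0001]
```

View pics/w2.png

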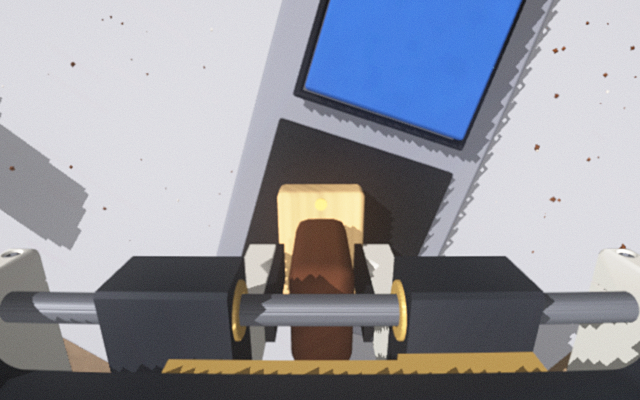

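Fingers are still closing around the handle (320,290) with width at 33 mm; the stamp looks centred. Let them finish.

>>> {"api": "apply_moves", "payload": {
  "moves": [
    [0,0,0,0,0,0],
    [0,0,0,0,0,0],
    [0,0,0,0,0,0],
    [0,0,0,0,0,0]
  ]
}}

```text
time_s: 3.88
tcp_pos: [0.396, 0.2897, 0.0438]
eef_rot: [-180.0, -0.1, 36.2]
contact_force: [0.7, -0.3, -1.5]
gripper_width: 0.0241
```

Run:
```python
from plant import imaging
from h import *
import pickle
delta([.396,.29,.094],36.2)
info=imaging.camera_info('wrist');p,d=imaging.capture('wrist');cv2.imwrite('pics/w3.png',p)
np.savez('pics/w3.npz',p=p,d=d);pickle.dump(info,open('pics/w3.pkl','wb'))
```

```text
t 3.875 tcp [0.396  0.2897 0.0438] [-1.7998e+02 -7.0000e-02  3.6190e+01] w 0.0241 F [ 0.71 -0.34 -1.5 ]
row [ 1.400e-03 -1.400e-03 -2.511e-01 -2.000e-04 -8.000e-04 -1.000e-04]
```

View pics/w3.png

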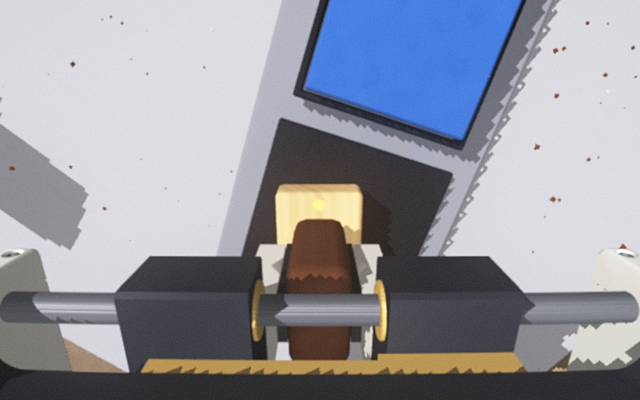

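Run:
```python
from h import *
import pickle
info=pickle.load(open('pics/w3.pkl','rb'));p=np.load('pics/w3.npz')['p']
cv2.imwrite('pics/w3z.png',cv2.resize(p[170:260,265:375],None,fx=6,fy=6,interpolation=cv2.INTER_CUBIC))
a=np.radians(36.2);t=np.array([.396,.2897])
for z,rs in((.032,(190,191,192,193,194)),(.013,(183,184,185))):
  for r in rs:
    q=onz(info,[(320,r)],z)[0,:2]-t;print(z,r,q@[np.cos(a),np.sin(a)])
for x in(276,363): q=onz(info,[(x,195)],.032)[0,:2]-t;print(q@[np.sin(a),-np.cos(a)])
print(p[178:202,320].tolist())
```

```text
0.032 190 0.03282903593795065
0.032 191 0.032318909818344906
0.032 192 0.03180789418777981
0.032 193 0.0312959858333781
0.032 194 0.03078318152799463
0.013 183 0.031181252403739042
0.013 184 0.030620705431734237
0.013 185 0.030059193704003055
-0.021825178915428536
0.02093163339423407
[[53, 57, 66], [57, 62, 71], [56, 60, 72], [55, 61, 70], [50, 54, 65], [65, 77, 93], [95, 131, 164], [119, 169, 204], [118, 169, 204], [116, 166, 199], [121, 170, 204], [124, 174, 209], [127, 177, 213], [138, 191, 227], [145, 202, 233], [155, 214, 240], [161, 221, 244], [161, 220, 243], [161, 220, 242], [158, 217, 242], [136, 214, 243], [138, 234, 253], [149, 244, 255], [154, 245, 255]]
```

View pics/w3z.png

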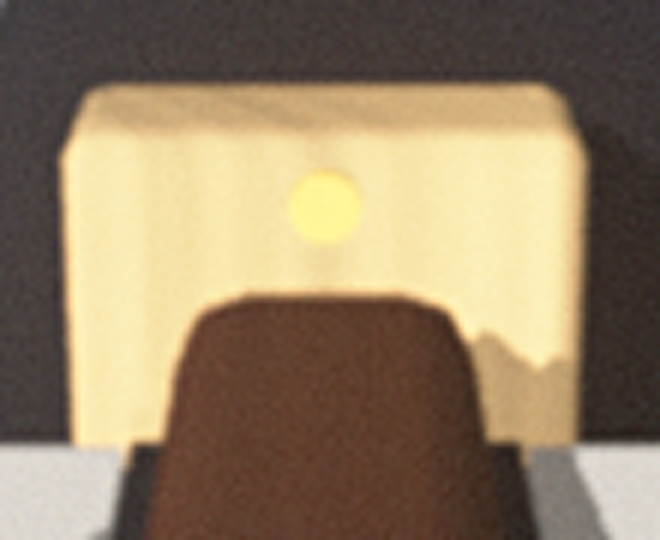

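>>> {"api": "apply_moves", "payload": {
  "moves": [
    [0,0,-0.05,0,0,0],
    [0,0,-0.15,0,0,0],
    [0,0,-0.25,0,0,0],
    [0,0,-0.25,0,0,0],
    [0,0,-0.25,0,0,0]
  ]
}}

```text
time_s: 4.55
tcp_pos: [0.3957, 0.2893, 0.0935]
eef_rot: [-180.0, -0.1, 36.2]
contact_force: [-0.3, -1.3, -1.6]
gripper_width: 0.0237
```

Run:
```python
from plant import imaging
from h import *
delta([.517,.3185,.09],18.5)
info=imaging.camera_info('wrist');p,d=imaging.capture('wrist');cv2.imwrite('pics/w4.png',p)
```

```text
t 4.55 tcp [0.3957 0.2893 0.0935] [-1.7997e+02 -5.0000e-02  3.6170e+01] w 0.0237 F [-0.34 -1.29 -1.6 ]
row [ 5.758e-01  2.404e-01  1.790e-02 -4.000e-04 -5.000e-04  1.963e-01]
```

View pics/w4.png

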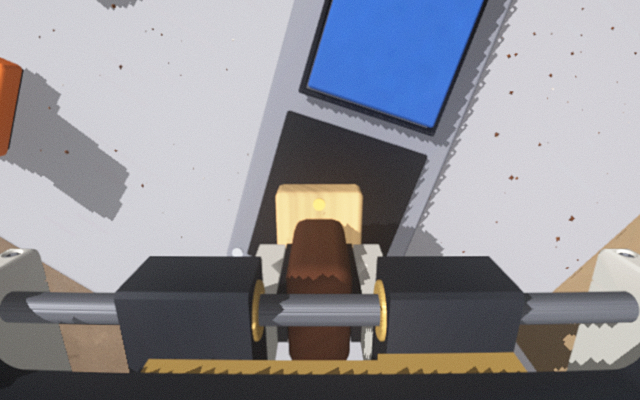

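Stamp is lifted; mount still at rows 184–243 as before, no slip. On to the pad.

>>> {"api": "apply_moves", "payload": {
  "moves": [
    [0.14,0.06,0,0,0,0.05],
    [0.29,0.12,0,0,0,0.1],
    [0.43,0.18,0,0,0,0.15],
    [0.575,0.24,0.01,0,0,0.196],
    [0.575,0.24,0.017,0,0,0.196],
    [0.575,0.24,0.017,0,0,0.196],
    [0.575,0.24,0.017,0,0,0.196]
  ]
}}

```text
time_s: 5.48
tcp_pos: [0.5159, 0.318, 0.0896]
eef_rot: [180.0, 0.0, 18.6]
contact_force: [0.3, -0.0, -1.8]
gripper_width: 0.0239
```

Run:
```python
from plant import imaging
from h import *
delta([.517,.3185,.0545],18.5)
p,d=imaging.capture('wrist');cv2.imwrite('pics/w5.png',p)
p,d=imaging.capture('side');cv2.imwrite('pics/s5.png',cv2.resize(p[200:310,240:420],None,fx=4,fy=4,interpolation=cv2.INTER_CUBIC))
```

```text
t 5.475 tcp [0.5159 0.318  0.0896] [1.800e+02 4.000e-02 1.858e+01] w 0.0239 F [ 0.33 -0.04 -1.75]
row [ 0.0062 -0.0007  0.1754  0.      0.0004  0.0008]
```

View pics/w5.png

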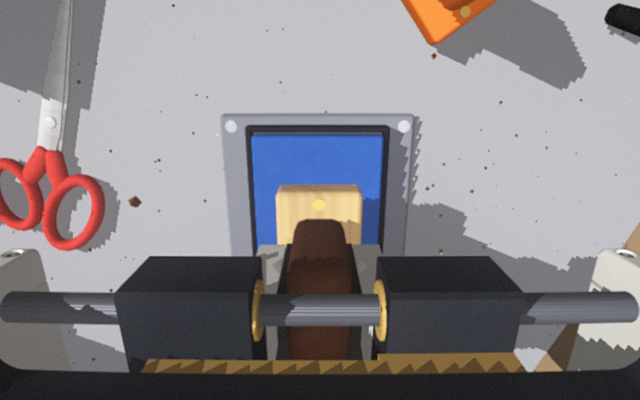

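View pics/s5.png

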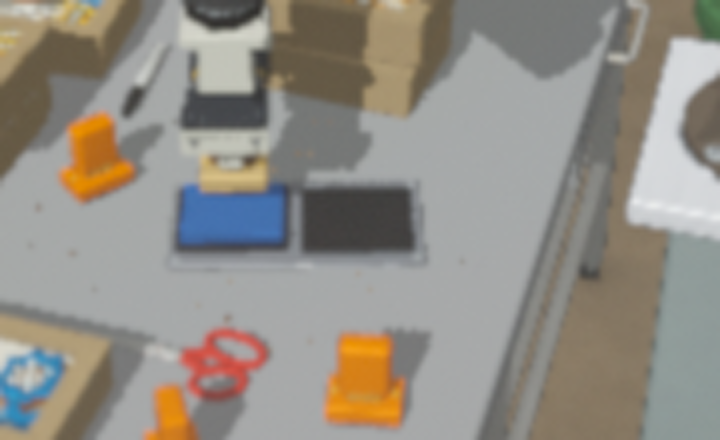

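>>> {"api": "apply_moves", "payload": {
  "moves": [
    [0.006,0,0.06,0,0,0],
    [0.006,0,0.11,0,0,0],
    [0.006,0,0.14,0,0,0],
    [0.006,0,0.155,0,0,0],
    [0.006,0,0.165,0,0,0],
    [0.006,0,0.172,0,0,0],
    [0.006,0,0.178,0,0,0],
    [0.006,0,0.178,0,0,0],
    [0.006,0,0.178,0,0,0]
  ]
}}

```text
time_s: 6.7
tcp_pos: [0.5174, 0.3187, 0.0547]
eef_rot: [-180.0, -0.0, 18.6]
contact_force: [-1.8, -1.9, 2.0]
gripper_width: 0.0238
```

Run:
```python
from plant import imaging
from h import *
delta([.517,.3185,.0535],18.5)
p,d=imaging.capture('wrist');cv2.imwrite('pics/w6.png',p)
```

```text
t 6.7 tcp [0.5174 0.3187 0.0547] [-1.7998e+02 -3.0000e-02  1.8580e+01] w 0.0238 F [-1.83 -1.93  2.03]
row [-0.0021  0.0004  0.0062 -0.0003 -0.0003  0.0009]
```

View pics/w6.png

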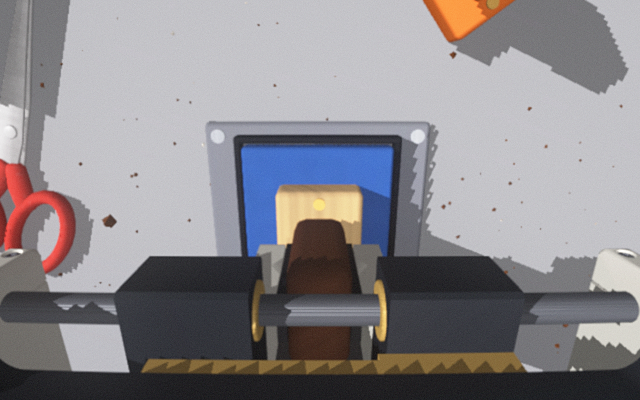

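Pad is giving (~3.8 N change, ~3 mm). A little further to be definite, stamp still level and in place.

>>> {"api": "apply_moves", "payload": {
  "moves": [
    [0,0,0.004,0,0,0],
    [0,0,0.008,0,0,0],
    [0,0,0.008,0,0,0],
    [0,0,0.008,0,0,0]
  ]
}}

```text
time_s: 7.25
tcp_pos: [0.5174, 0.3187, 0.0532]
eef_rot: [-180.0, -0.0, 18.6]
contact_force: [-2.9, -0.8, 3.8]
gripper_width: 0.0237
```

>>> {"api": "apply_moves", "payload": {
  "moves": [
    [0,0,-0.04,0,0,0],
    [0,0,-0.15,0,0,0],
    [0,0,-0.4,0,0,0],
    [0,0,-0.65,0,0,0],
    [0,0,-0.85,0,0,0],
    [0,0,-0.95,0,0,0],
    [0,0,-0.95,0,0,0],
    [0,0,-0.95,0,0,0]
  ]
}}

```text
time_s: 8.25
tcp_pos: [0.5167, 0.3183, 0.2418]
eef_rot: [-180.0, 0.1, 18.6]
contact_force: [-0.4, -0.4, -1.7]
gripper_width: 0.0238
```

Run:
```python
from plant import imaging
from h import *
import pickle
p,d=imaging.capture('top')
info=imaging.camera_info('top')
hsv=cv2.cvtColor(p,cv2.COLOR_BGR2HSV);H,S,V=[hsv[...,i].astype(int) for i in range(3)]
roi=np.zeros(H.shape,bool);roi[160:242,380:440]=1
# box lid outline: kraft top
m=roi&(H>8)&(H<25)&(S>60)&(V>115)
c=rect(m);print('box',worldrect(info,c,.062))
cv2.imwrite('pics/t7.png',cv2.resize(p[150:250,280:450],None,fx=4.5,fy=4.5,interpolation=cv2.INTER_CUBIC))
delta([.45,-.2,.244],5)
```

```text
box (541.3914184570312, -274.35479736328125, 146.31637573242188, 111.78256225585938, -83.47315216064453)
t 8.3 tcp [0.5167 0.3182 0.2415] [1.7998e+02 1.0000e-01 1.8570e+01] w 0.0238 F [ 0.25 -0.54 -1.44]
row [-1.1413e+00  2.3498e+00 -9.5000e-03  3.0000e-04  1.1000e-03  1.5080e-01]
```

View pics/t7.png

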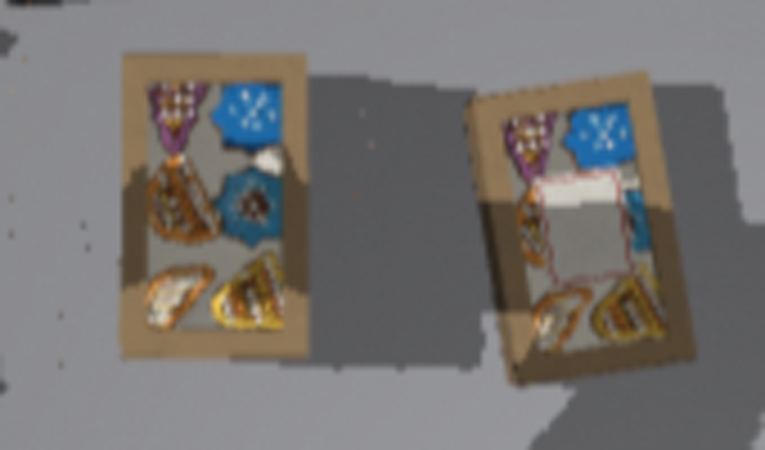

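Run:
```python
from h import *
delta([.375,-.295,.23],8)
```

```text
t 8.3 tcp [0.5167 0.3182 0.2415] [1.7998e+02 1.0000e-01 1.8570e+01] w 0.0238 F [ 0.25 -0.54 -1.44]
row [-1.6479e+00  2.6806e+00  6.1500e-02  3.0000e-04  1.1000e-03  1.1750e-01]
```

>>> {"api": "apply_moves", "payload": {
  "moves": [
    [-0.18,0.2,0,0,0,0.03],
    [-0.36,0.4,0,0,0,0.06],
    [-0.54,0.6,0,0,0,0.09],
    [-0.72,0.8,0,0,0,0.11],
    [-0.85,0.97,0,0,0,0.118],
    [-0.85,0.97,0,0,0,0.118]
  ]
}}

```text
time_s: 9.05
tcp_pos: [0.4157, 0.0778, 0.2412]
eef_rot: [179.9, 0.2, 7.8]
contact_force: [0.2, 0.7, -1.5]
gripper_width: 0.0237
```

Run:
```python
from h import *
delta([.375,-.295,.23],8)
```

```text
t 9.05 tcp [0.4157 0.0778 0.2412] [1.7995e+02 1.6000e-01 7.8200e+00] w 0.0237 F [ 0.15  0.67 -1.48]
row [-4.5540e-01  1.8189e+00  5.8900e-02  6.0000e-04  1.7000e-03 -2.0000e-03]
```

>>> {"api": "apply_moves", "payload": {
  "moves": [
    [0,0.25,0,0,0,0],
    [0,0.5,0,0,0,0],
    [0,0.75,0,0,0,0],
    [0,0.95,0,0,0,0],
    [0,0.95,0,0,0,0]
  ]
}}

```text
time_s: 9.68
tcp_pos: [0.4416, -0.1122, 0.2401]
eef_rot: [179.9, 0.3, 7.6]
contact_force: [-0.2, 1.0, -2.7]
gripper_width: 0.024
```

Run:
```python
from h import *
delta([.375,-.295,.23],8)
```

```text
t 9.675 tcp [ 0.4416 -0.1122  0.2401] [179.94   0.3    7.63] w 0.024 F [-0.22  1.05 -2.66]
row [-4.513e-01  8.617e-01  5.380e-02  7.000e-04  3.400e-03 -4.100e-03]
```

>>> {"api": "apply_moves", "payload": {
  "moves": [
    [-0.11,0.22,0,0,0,0],
    [-0.22,0.44,0,0,0,0],
    [-0.34,0.65,0.02,0,0.002,0],
    [-0.45,0.86,0.05,0.0007,0.0034,-0.004],
    [-0.45,0.86,0.05,0.0007,0.0034,-0.004],
    [-0.45,0.86,0.05,0.0007,0.0034,-0.004]
  ]
}}

```text
time_s: 10.42
tcp_pos: [0.3755, -0.2941, 0.2302]
eef_rot: [-180.0, 0.0, 8.0]
contact_force: [1.2, 0.2, -1.4]
gripper_width: 0.0236
```

Run:
```python
from plant import imaging
from h import *
import pickle
delta([.375,-.295,.23],8)
info=imaging.camera_info('wrist');p,d=imaging.capture('wrist');cv2.imwrite('pics/w8.png',p)
np.savez('pics/w8.npz',p=p,d=d);pickle.dump(info,open('pics/w8.pkl','wb'))
```

```text
t 10.425 tcp [ 0.3755 -0.2941  0.2302] [-1.7997e+02  4.0000e-02  7.9700e+00] w 0.0236 F [ 1.18  0.15 -1.4 ]
row [-0.0032  0.0043  0.0008 -0.0004  0.0005 -0.0004]
```

View pics/w8.png

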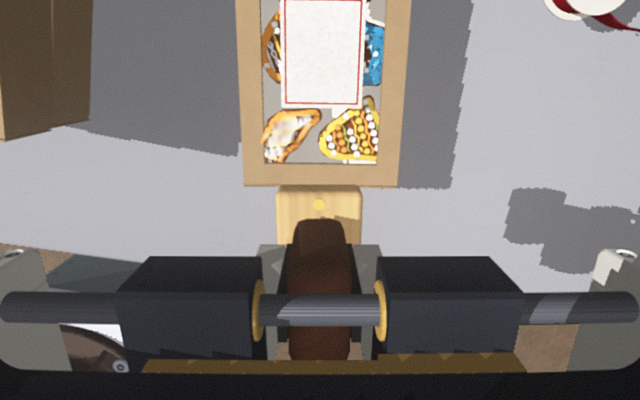

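The label (cols 283–365, rows 0–105) and the box's near end (row 187) are visible. I'll fit the label and lid edges.

```bash
cat > lab.py <<'E'
from h import *
import pickle,sys
def run(n,zz=.063):
    info=pickle.load(open(f'pics/{n}.pkl','rb'));p=np.load(f'pics/{n}.npz')['p']
    hsv=cv2.cvtColor(p,cv2.COLOR_BGR2HSV);H,S,V=[hsv[...,i].astype(int) for i in range(3)]
    m=((S<40)&(V>190)).astype(np.uint8); m[:,:270]=0;m[:,380:]=0;m[175:]=0
    red=((H<8)|(H>172))&(S>70)&(V>120); red[:,:270]=0;red[:,380:]=0;red[112:]=0
    return info,p,m,red
if __name__=='__main__':
    info,p,m,red=run(sys.argv[1])
    cv2.imwrite('pics/lz.png',cv2.resize(p[0:200,230:420],None,fx=3,fy=3,interpolation=cv2.INTER_CUBIC))
    cv2.imwrite('pics/lr.png',cv2.resize((red*255).astype(np.uint8)[0:200,230:420],None,fx=3,fy=3))
E
python3 lab.py w8
```

```text
(no output)
```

View pics/lz.png

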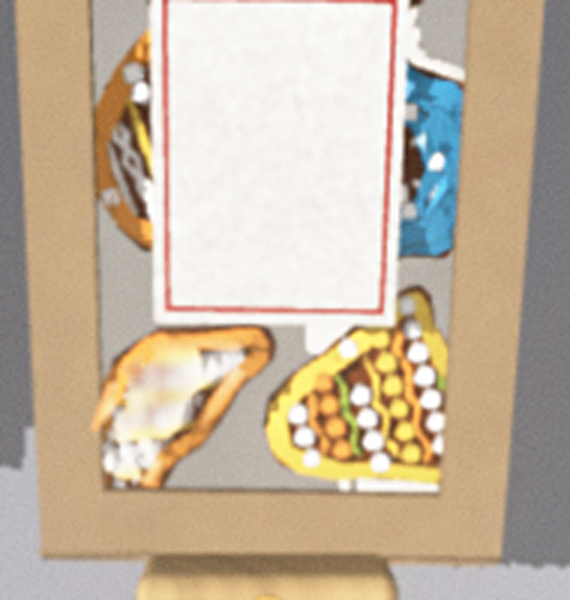

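View pics/lr.png

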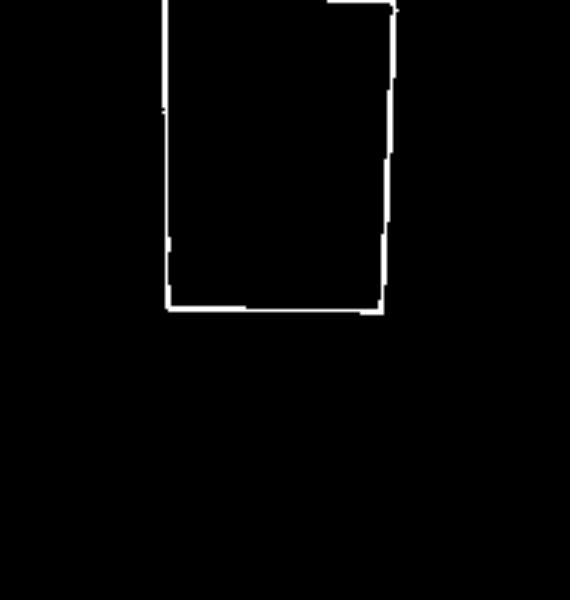

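Run:
```python
from lab import *
info,p,m,red=run('w8')
ys,xs=np.nonzero(red);pt=np.c_[xs,ys].astype(float)
P=onz(info,pt,.063)[:,:2]*1000
f=lambda s:cv2.fitLine(P[s].astype(np.float32),cv2.DIST_HUBER,0,.01,.01).ravel()
L=f((xs<295)&(ys>5)&(ys<98));Rr=f((xs>350)&(ys>5)&(ys<98));N=f((ys>100)&(xs>290)&(xs<354));F=f((ys<2)&(xs>340)&(xs<358))
for v in(L,Rr,N,F):print(np.degrees(np.arctan2(v[1],v[0])),v)
ang=np.radians((np.degrees(np.arctan2(L[1],L[0]))+np.degrees(np.arctan2(Rr[1],Rr[0])))/2)
ux=np.array([np.cos(ang),np.sin(ang)]);uy=np.array([-ux[1],ux[0]])
l,r,n,fa=L[2:]@uy,Rr[2:]@uy,N[2:]@ux,F[2:]@ux
print('w',l-r,'len',fa-n); c=ux*(n+42)+uy*(l+r)/2;print('centre near',c,'mid',ux*(n+fa)/2+uy*(l+r)/2,np.degrees(ang))
```

```text
6.5142064 [ 9.93543744e-01  1.13449566e-01  4.72510345e+02 -2.50752914e+02]
7.2468877 [ 9.9201179e-01  1.2614508e-01  4.8722406e+02 -3.1166711e+02]
-82.385315 [ 1.3251038e-01 -9.9118161e-01  4.3948273e+02 -2.7665659e+02]
-81.826515 [ 1.4217079e-01 -9.8984212e-01  5.2466620e+02 -2.9702866e+02]
w 62.23819 len 82.129395
centre near [ 482.30142 -280.9163 ] mid [ 481.37286 -281.02832] 6.8805466
```

Run:
```python
from h import *
delta([.483,-.281,.13],7.2)
```

```text
t 10.475 tcp [ 0.3758 -0.2938  0.2304] [-1.7998e+02  2.0000e-02  8.0300e+00] w 0.0243 F [ 0.2   0.16 -0.86]
row [ 5.399e-01  1.190e-02  5.019e-01 -2.000e-04  2.000e-04  9.300e-03]
```

>>> {"api": "apply_moves", "payload": {
  "moves": [
    [0.18,0.004,0,0,0,0.004],
    [0.36,0.008,0,0,0,0.009],
    [0.54,0.012,0.05,0,0,0.009],
    [0.54,0.012,0.2,0,0,0.009],
    [0.54,0.012,0.36,0,0,0.009],
    [0.54,0.012,0.46,0,0,0.009],
    [0.54,0.012,0.5,0,0,0.009],
    [0.54,0.012,0.5,0,0,0.009],
    [0.54,0.012,0.5,0,0,0.009]
  ]
}}

```text
time_s: 11.6
tcp_pos: [0.4839, -0.2809, 0.1315]
eef_rot: [180.0, -0.1, 7.3]
contact_force: [0.8, 0.4, -0.9]
gripper_width: 0.0238
```

Run:
```python
from plant import imaging
from h import *
import pickle
delta([.483,-.281,.1068],7.2)
info=imaging.camera_info('wrist');p,d=imaging.capture('wrist');cv2.imwrite('pics/w9.png',p)
np.savez('pics/w9.npz',p=p,d=d);pickle.dump(info,open('pics/w9.pkl','wb'))
cv2.imwrite('pics/w9z.png',cv2.resize(p[90:260,240:400],None,fx=3.5,fy=3.5,interpolation=cv2.INTER_CUBIC))
```

```text
t 11.6 tcp [ 0.4839 -0.2809  0.1315] [ 1.7997e+02 -7.0000e-02  7.2600e+00] w 0.0238 F [ 0.76  0.39 -0.88]
row [-4.700e-03 -1.000e-04  1.234e-01  3.000e-04 -8.000e-04  7.000e-04]
```

View pics/w9.png

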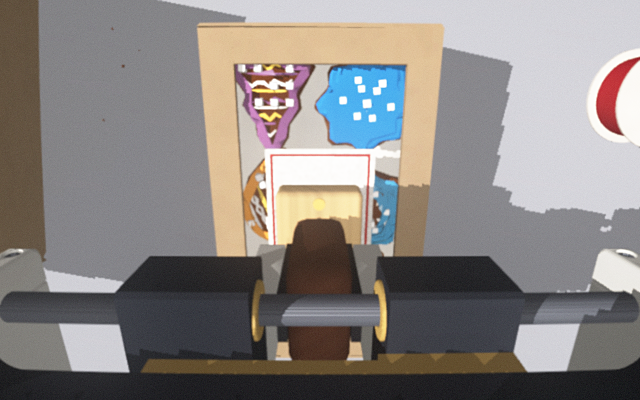

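View pics/w9z.png

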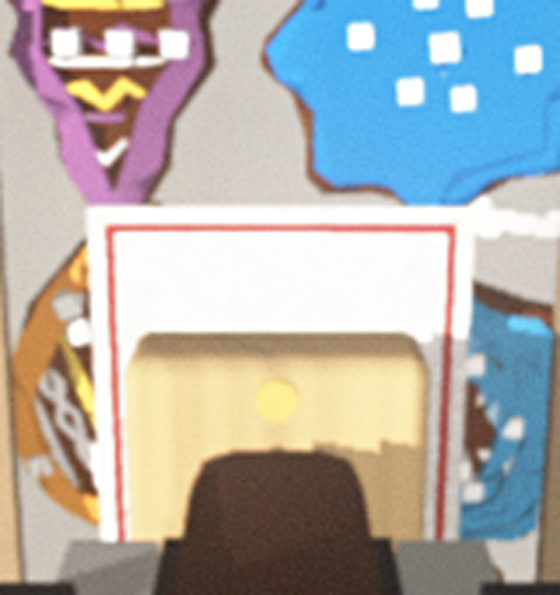

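```bash
cat > fr.py <<'E'
from lab import *
def meas(n,tcp,yaw,cut):
    info,p,m,red=run(n); hsv=cv2.cvtColor(p,cv2.COLOR_BGR2HSV);H,S,V=[hsv[...,i].astype(int) for i in range(3)]
    red=((H<8)|(H>170))&(S>60)&(V>110)
    a=np.radians(yaw);ux=np.array([np.cos(a),np.sin(a)]);uy=np.array([-ux[1],ux[0]])
    def tool(pt,z): q=(onz(info,pt,z)[:,:2]-tcp[:2])*1000; return np.c_[q@ux,q@uy]  # x fwd, y left
    out={}
    for k,(x0,x1,y0,y1) in cut.items():
        ys,xs=np.nonzero(red[y0:y1,x0:x1]);q=tool(np.c_[xs+x0,ys+y0].astype(float),.063).astype(np.float32)
        v=cv2.fitLine(q,cv2.DIST_HUBER,0,.01,.01).ravel();g=np.degrees(np.arctan2(v[1],v[0]));out[k]=v
        if k=='F': print(k,len(q),'x at y=0',v[2]-v[3]*v[0]/v[1],'ang',(g%180)-90)
        else: print(k,len(q),'y at x=20: ',v[3]+(20-v[2])*v[1]/v[0],' x=0:',v[3]-v[2]*v[1]/v[0],'ang',g)
    return tool
if __name__=='__main__':
    # zoom->px
    t=meas('w9',np.array([.4839,-.2809]),7.26,{'L':(266,280,160,240),'R':(362,376,160,240),'F':(275,365,150,160)})
    # lid edges for angle
E
python3 fr.py; python3 -c "
from fr import *
info,p,m,red=run('w9')
# mount in this picture: face z = tcp-.0338, mount top +.022
z=.1315-.0338+.022
a=np.radians(7.26);ux=np.array([np.cos(a),np.sin(a)]);uy=np.array([-ux[1],ux[0]])
for pt in((320,192),(276,196),(363,196)):
  q=(onz(info,[pt],z)[0,:2]-[.4839,-.2809])*1000;print(q@ux,q@uy)
"
```

```text
L 163 y at x=20:  31.217564  x=0: 31.272331 ang -0.15689197
R 199 y at x=20:  -30.986841  x=0: -30.907234 ang -0.22805278
F 180 x at y=0 39.312397 ang -0.48104858
31.464261919991852 0.1629035982608141
29.4052497709846 21.79881081534991
29.418699814742055 -20.99070223261682
```

>>> {"api": "apply_moves", "payload": {
  "moves": [
    [-0.004,0,0.03,0,-0.0005,0.003],
    [-0.004,0,0.06,0,-0.0005,0.003],
    [-0.004,0,0.09,0,-0.0005,0.003],
    [-0.004,0,0.11,0,-0.0005,0.003],
    [-0.004,0,0.12,0,-0.0005,0.003],
    [-0.004,0,0.122,0,-0.0005,0.003],
    [-0.004,0,0.122,0,-0.0005,0.003],
    [-0.004,0,0.122,0,-0.0005,0.003]
  ]
}}

```text
time_s: 12.65
tcp_pos: [0.4832, -0.2811, 0.1073]
eef_rot: [180.0, -0.1, 7.0]
contact_force: [0.1, 1.2, -1.3]
gripper_width: 0.0241
```

Run:
```python
from plant import imaging
from h import *
import pickle
delta([.483,-.281,.1068],7.0)
info=imaging.camera_info('wrist');p,d=imaging.capture('wrist');cv2.imwrite('pics/w10.png',p)
np.savez('pics/w10.npz',p=p,d=d);pickle.dump(info,open('pics/w10.pkl','wb'))
cv2.imwrite('pics/w10z.png',cv2.resize(p[90:260,240:400],None,fx=3.5,fy=3.5,interpolation=cv2.INTER_CUBIC))
p,d=imaging.capture('side');cv2.imwrite('pics/s10.png',cv2.resize(p[130:250,250:400],None,fx=5,fy=5,interpolation=cv2.INTER_CUBIC))
p,d=imaging.capture('top');cv2.imwrite('pics/t10.png',p)
```

```text
t 12.65 tcp [ 0.4832 -0.2811  0.1073] [ 1.7997e+02 -5.0000e-02  6.9800e+00] w 0.0241 F [ 0.1   1.15 -1.32]
row [-0.0007 -0.0008  0.0023  0.0003 -0.0006 -0.0002]
```

View pics/w10z.png

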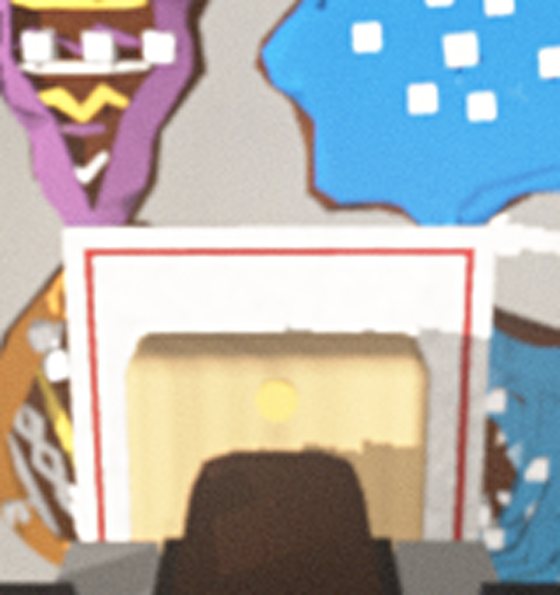

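View pics/s10.png

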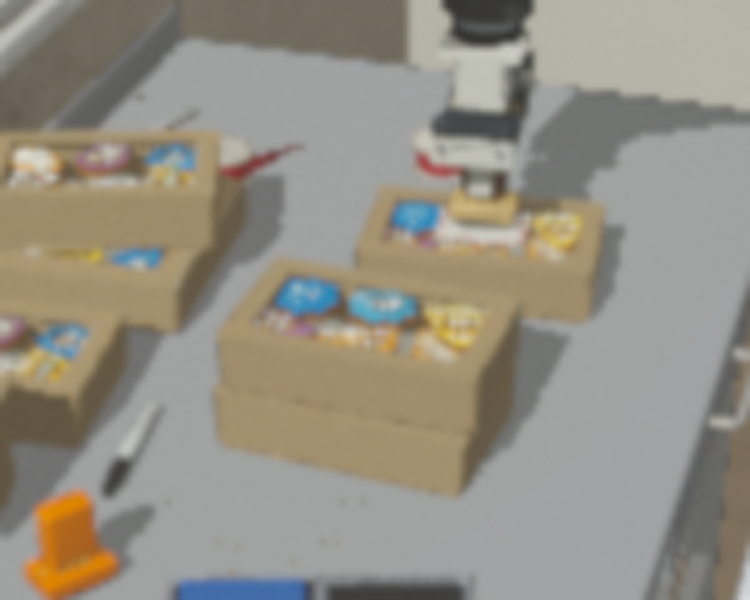

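View pics/t10.png

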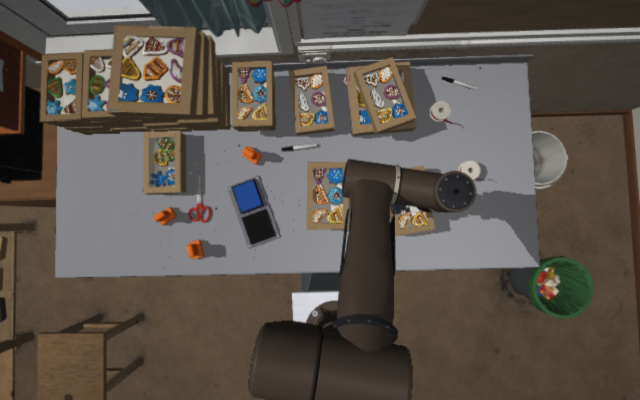

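```bash
python3 -c "
from fr import *
t=meas('w10',np.array([.4832,-.2811]),6.98,{'L':(262,272,166,240),'R':(366,378,166,240),'F':(272,368,156,168)})
z=.1073-.0338+.022
for pt in((320,192),(276,196),(363,196)): print(t([pt],z))
"
```

```text
L 168 y at x=20:  31.432096  x=0: 31.36464 ang 0.19325186
R 203 y at x=20:  -30.770082  x=0: -30.833899 ang 0.18281983
F 192 x at y=0 39.806023 ang -0.30963898
[[31.41804912  0.11304993]]
[[29.36145166 21.74724736]]
[[ 29.37001978 -21.03912394]]
```

>>> {"api": "apply_moves", "payload": {
  "moves": [
    [0,0,0.002,0,0,0],
    [0,0,0.002,0,0,0],
    [0,0,0.002,0,0,0],
    [0,0,0.002,0,0,0],
    [0,0,0.002,0,0,0],
    [0,0,0.002,0,0,0]
  ]
}}

```text
time_s: 13.55
tcp_pos: [0.4831, -0.2811, 0.1068]
eef_rot: [180.0, -0.0, 7.0]
contact_force: [0.4, -0.2, -0.7]
gripper_width: 0.0237
```

Run:
```python
from plant import status,r
s=status.get_state();print(s['tcp_pos'],s['eef_rot'],s['gripper_width'],s['contact_force'],abs(s['qd']).max())
print(r.close_job())
```

```text
[ 0.483094   -0.28108948  0.10678243] [ 1.79975625e+02 -4.44954324e-02  6.97957968e+00] 0.02368833996564315 [ 0.42548505 -0.24225067 -0.72510622] 0.07879117969972443
the job is handed in; nothing more can be done
None
```

The job is handed in at about 13.6 s. The stamp is in the gripper, held still over the label on the single gift box, about 10 mm above the paper.

- **Stamp and pad:** I gripped the stamp by its handle and lifted it without slip. I pressed it level onto the middle of the ink pad by about 4.6 mm, with a force rise of about 5.6 N. I then carried it high over the stack to the other side.
- **Last checks at the label:**
  - It is centred to within about 0.5 mm and square to within about 0.3°, measured against the red frame in the last wrist picture.
  - The tool is level to within 0.1°.
  - The wrist force matches what it reads in free air, so nothing is touching. The 10 mm is worked out from the tool height and the given label height, not measured directly.
- **Bystanders:** By eye, the last top and side pictures showed the boxes, scissors, marker and spool where they were. The arm hid part of the stack and of the labelled box in the top view.
- **Disagreements:**
  - The first coarse top-camera fix of the label was about 5 mm off in x, because its colour mask merged with nearby white artwork. I used the wrist views instead.
  - Frame sizes measured in the wrist picture came out 1–3% small, which is within the calibration error.

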